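# Weigh chopped chocolate in the pantry

## Task

Weigh the chopped chocolate: switch the empty scale on with its left key, stand the white dish squarely on the platform, up against the chopping block, and zero the scale with the middle key while the dish is still empty. Then, with the wooden scraper, push every piece of chocolate off the open end of the block into the dish, never touching the chocolate with the gripper, stand the scraper upright on its grey mat again, and press the right key to hold the reading. Last, put the dish with all its chocolate back on its cork pad and switch the scale off with the left key; press one key at a time and do not disturb the other things on the counter.

Things in the scene. Friction and masses are not known exactly. Their poses are not given: they have to be found in the camera images.
- scale: Flat black kitchen scale fixed on the counter, 250 mm along x, 146 mm along y. Origin: centre of its underside. The 70 mm nearest the robot (-x end) are the key strip (top at 25 mm) with a display and a row of three keys; the rest is the steel platform, 176 x 140 mm, top at 28 mm. Its right (-y) side stands 4 mm from the open end of the chopping block and parallel to it.
- platform (a point): Centre of the top of the scale's steel platform (28 mm above the counter), axes as the scale's. A dish centred here is 7 mm from the block.
- key_on_top (a point): Centre of the top of the left (on/off) key: a grey rectangular key 22 x 28 mm (x by y), +45 mm along the scale's y from its middle, 100 mm from the scale's origin towards -x; its top stands 31 mm above the counter when up.
- key_on (a joint): Left (on/off) key: travel in m, 0 up, 0.005 fully down (counts as pressed beyond 0.003); a spring pushes it back, 1 N to start and 5.4 N at the stop.
- key_zero_top (a point): Centre of the top of the middle (zero) key: a grey rectangular key 22 x 28 mm (x by y), 0 mm along the scale's y from its middle, 100 mm from the scale's origin towards -x; its top stands 31 mm above the counter when up.
- key_zero (a joint): Middle (zero) key: travel in m, 0 up, 0.005 fully down (counts as pressed beyond 0.003); a spring pushes it back, 1 N to start and 5.4 N at the stop.
- key_hold_top (a point): Centre of the top of the right (hold) key: a grey rectangular key 22 x 28 mm (x by y), -45 mm along the scale's y from its middle, 100 mm from the scale's origin towards -x; its top stands 31 mm above the counter when up.
- key_hold (a joint): Right (hold) key: travel in m, 0 up, 0.005 fully down (counts as pressed beyond 0.003); a spring pushes it back, 1 N to start and 5.4 N at the stop.
- block: Chopping block of light wood, fixed, right of the scale: 196 mm along x, 240 mm along y, working top 76 mm above the counter. Origin: centre of its underside. Along the two long sides (x = -89 and +89 mm) run rails 16 mm wide, 12 mm above the top, 162 mm clear between them. Both ends are open; the +y end faces the scale.
- dish: White stoneware baking dish, 176 mm along its x, 140 mm along its y, 42 mm high, walls 8 mm thick, floor 6 mm, about 0.6 kg. Origin: centre of its underside. Starts empty on its cork pad. On the platform its rim is 70 mm above the counter, 6 mm below the block's top.
- pad: Cork pad fixed on the counter left of the scale, 200 mm along its x, 165 mm along its y, 6 mm thick. Origin: centre of its underside.
- mat: Grey silicone mat fixed on the counter right of the block, 220 mm along its x, 130 mm along its y, 4 mm thick. Origin: centre of its underside.
- scraper: Scraper block, about 0.2 kg: wooden foot 138 mm along x, 26 mm high, faced with steel blades on both broad sides, 42 mm thick along y with them (40 mm without); on it, centred, a wooden grip 90 mm long (x), 22 mm thick (y), from 26 to 70 mm above the underside. Origin: centre of its underside. Starts standing on the mat.
- chunk1: Chunk of dark chocolate, 40 x 32 x 14 mm, lying flat on the chopping block between the rails at the start. Origin: centre of its underside. May be absent (None): 3 to 6 of the six chunks are there.
- chunk2: Chunk of dark chocolate, 38 x 30 x 14 mm, lying flat on the chopping block between the rails at the start. Origin: centre of its underside. May be absent (None): 3 to 6 of the six chunks are there.
- chunk3: Chunk of dark chocolate, 36 x 32 x 14 mm, lying flat on the chopping block between the rails at the start. Origin: centre of its underside. May be absent (None): 3 to 6 of the six chunks are there.
- chunk4: Chunk of dark chocolate, 40 x 28 x 14 mm, lying flat on the chopping block between the rails at the start. Origin: centre of its underside. May be absent (None): 3 to 6 of the six chunks are there.
- chunk5: Chunk of dark chocolate, 34 x 30 x 14 mm, lying flat on the chopping block between the rails at the start. Origin: centre of its underside. May be absent (None): 3 to 6 of the six chunks are there.
- chunk6: Chunk of dark chocolate, 38 x 32 x 14 mm, lying flat on the chopping block between the rails at the start. Origin: centre of its underside. May be absent (None): 3 to 6 of the six chunks are there.
- mug: Blue ceramic mug, 80 mm across, 92 mm high; a bystander, to be left alone.
- spice_jar: Amber glass spice jar with steel cap, 48 mm across, 95 mm high; a bystander, to be left alone.
- tin: Food tin, 74 mm across, 110 mm high; a bystander, to be left alone.
- bowl: Small steel bowl, 110 mm across, 50 mm high; a bystander, to be left alone.
- spatula: Spatula with a steel blade and a wooden handle lying flat near the robot, right of it; a bystander, to be left alone.

How it is judged:
On the way, in this order (a step that is already met when the one before it is completed fails the run):
1. the left (on) key is pressed right down while nothing stands on the scale (value of joint key_on above 0.003 m and horizontal distance between dish and platform above 0.12 m), for 0.05 s.
2. the dish stands on the scale's platform, let go (x of dish in the frame of platform between -0.03 and 0.03 m and y of dish in the frame of platform between -0.03 and 0.03 m and z of dish in the frame of platform below 0.006 m and angle between dish's own z axis and vertical below 0.05 rad and angle between the x axis of dish and the x axis of scale, either way round below 0.15 rad and contact force between the fingers and dish below 0.1 N and linear speed of dish below 0.02 m/s), for 0.3 s.
3. the middle (zero) key is pressed down, the empty dish on the scale, all chocolate on the block (value of joint key_zero above 0.003 m and x of dish in the frame of platform between -0.03 and 0.03 m and y of dish in the frame of platform between -0.03 and 0.03 m and z of dish in the frame of platform below 0.006 m and angle between dish's own z axis and vertical below 0.05 rad and angle between the x axis of dish and the x axis of scale, either way round below 0.15 rad and z of each of chunk1, chunk2, chunk3, chunk4, chunk5, chunk6 in the frame of block above 0.07 m), for 0.05 s.
4. every piece of chocolate lies in the dish on the scale (x of dish in the frame of platform between -0.03 and 0.03 m and y of dish in the frame of platform between -0.03 and 0.03 m and z of dish in the frame of platform below 0.006 m and angle between dish's own z axis and vertical below 0.05 rad and angle between the x axis of dish and the x axis of scale, either way round below 0.15 rad and ((x of chunk1 in the frame of dish between -0.086 and 0.086 m and y of chunk1 in the frame of dish between -0.067 and 0.067 m and z of chunk1 in the frame of dish below 0.042 m) or (x of chunk1 in the frame of dish between -0.072 and 0.072 m and y of chunk1 in the frame of dish between -0.052 and 0.052 m and z of chunk1 in the frame of dish below 0.062 m)) and ((x of chunk2 in the frame of dish between -0.086 and 0.086 m and y of chunk2 in the frame of dish between -0.067 and 0.067 m and z of chunk2 in the frame of dish below 0.042 m) or (x of chunk2 in the frame of dish between -0.072 and 0.072 m and y of chunk2 in the frame of dish between -0.052 and 0.052 m and z of chunk2 in the frame of dish below 0.062 m)) and ((x of chunk3 in the frame of dish between -0.086 and 0.086 m and y of chunk3 in the frame of dish between -0.067 and 0.067 m and z of chunk3 in the frame of dish below 0.042 m) or (x of chunk3 in the frame of dish between -0.072 and 0.072 m and y of chunk3 in the frame of dish between -0.052 and 0.052 m and z of chunk3 in the frame of dish below 0.062 m)) and ((x of chunk4 in the frame of dish between -0.086 and 0.086 m and y of chunk4 in the frame of dish between -0.067 and 0.067 m and z of chunk4 in the frame of dish below 0.042 m) or (x of chunk4 in the frame of dish between -0.072 and 0.072 m and y of chunk4 in the frame of dish between -0.052 and 0.052 m and z of chunk4 in the frame of dish below 0.062 m)) and ((x of chunk5 in the frame of dish between -0.086 and 0.086 m and y of chunk5 in the frame of dish between -0.067 and 0.067 m and z of chunk5 in the frame of dish below 0.042 m) or (x of chunk5 in the frame of dish between -0.072 and 0.072 m and y of chunk5 in the frame of dish between -0.052 and 0.052 m and z of chunk5 in the frame of dish below 0.062 m)) and ((x of chunk6 in the frame of dish between -0.086 and 0.086 m and y of chunk6 in the frame of dish between -0.067 and 0.067 m and z of chunk6 in the frame of dish below 0.042 m) or (x of chunk6 in the frame of dish between -0.072 and 0.072 m and y of chunk6 in the frame of dish between -0.052 and 0.052 m and z of chunk6 in the frame of dish below 0.062 m))), for 0.3 s.
5. the right (hold) key is pressed right down with all the chocolate in the dish (all of step 4 and value of joint key_hold above 0.003 m and contact force between scraper and dish below 0.1 N and contact force between scraper and scale below 0.1 N), for 0.05 s.
6. the left (on/off) key is pressed down again, all the chocolate in the dish (value of joint key_on above 0.003 m and ((x of chunk1 in the frame of dish between -0.086 and 0.086 m and y of chunk1 in the frame of dish between -0.067 and 0.067 m and z of chunk1 in the frame of dish below 0.042 m) or (x of chunk1 in the frame of dish between -0.072 and 0.072 m and y of chunk1 in the frame of dish between -0.052 and 0.052 m and z of chunk1 in the frame of dish below 0.062 m)) and ((x of chunk2 in the frame of dish between -0.086 and 0.086 m and y of chunk2 in the frame of dish between -0.067 and 0.067 m and z of chunk2 in the frame of dish below 0.042 m) or (x of chunk2 in the frame of dish between -0.072 and 0.072 m and y of chunk2 in the frame of dish between -0.052 and 0.052 m and z of chunk2 in the frame of dish below 0.062 m)) and ((x of chunk3 in the frame of dish between -0.086 and 0.086 m and y of chunk3 in the frame of dish between -0.067 and 0.067 m and z of chunk3 in the frame of dish below 0.042 m) or (x of chunk3 in the frame of dish between -0.072 and 0.072 m and y of chunk3 in the frame of dish between -0.052 and 0.052 m and z of chunk3 in the frame of dish below 0.062 m)) and ((x of chunk4 in the frame of dish between -0.086 and 0.086 m and y of chunk4 in the frame of dish between -0.067 and 0.067 m and z of chunk4 in the frame of dish below 0.042 m) or (x of chunk4 in the frame of dish between -0.072 and 0.072 m and y of chunk4 in the frame of dish between -0.052 and 0.052 m and z of chunk4 in the frame of dish below 0.062 m)) and ((x of chunk5 in the frame of dish between -0.086 and 0.086 m and y of chunk5 in the frame of dish between -0.067 and 0.067 m and z of chunk5 in the frame of dish below 0.042 m) or (x of chunk5 in the frame of dish between -0.072 and 0.072 m and y of chunk5 in the frame of dish between -0.052 and 0.052 m and z of chunk5 in the frame of dish below 0.062 m)) and ((x of chunk6 in the frame of dish between -0.086 and 0.086 m and y of chunk6 in the frame of dish between -0.067 and 0.067 m and z of chunk6 in the frame of dish below 0.042 m) or (x of chunk6 in the frame of dish between -0.072 and 0.072 m and y of chunk6 in the frame of dish between -0.052 and 0.052 m and z of chunk6 in the frame of dish below 0.062 m))), for 0.05 s.
At the end, for the whole second after the job is handed in: All chocolate in the dish; dish level on its cork pad, within 30 mm of its centre along each pad axis; scraper upright on its mat, within 50 mm of its centre along each mat axis; keys up, all at rest (x of dish in the frame of pad between -0.03 and 0.03 m and y of dish in the frame of pad between -0.03 and 0.03 m and z of dish in the frame of pad below 0.012 m and angle between dish's own z axis and vertical below 0.05 rad and ((x of chunk1 in the frame of dish between -0.086 and 0.086 m and y of chunk1 in the frame of dish between -0.067 and 0.067 m and z of chunk1 in the frame of dish below 0.042 m) or (x of chunk1 in the frame of dish between -0.072 and 0.072 m and y of chunk1 in the frame of dish between -0.052 and 0.052 m and z of chunk1 in the frame of dish below 0.062 m)) and ((x of chunk2 in the frame of dish between -0.086 and 0.086 m and y of chunk2 in the frame of dish between -0.067 and 0.067 m and z of chunk2 in the frame of dish below 0.042 m) or (x of chunk2 in the frame of dish between -0.072 and 0.072 m and y of chunk2 in the frame of dish between -0.052 and 0.052 m and z of chunk2 in the frame of dish below 0.062 m)) and ((x of chunk3 in the frame of dish between -0.086 and 0.086 m and y of chunk3 in the frame of dish between -0.067 and 0.067 m and z of chunk3 in the frame of dish below 0.042 m) or (x of chunk3 in the frame of dish between -0.072 and 0.072 m and y of chunk3 in the frame of dish between -0.052 and 0.052 m and z of chunk3 in the frame of dish below 0.062 m)) and ((x of chunk4 in the frame of dish between -0.086 and 0.086 m and y of chunk4 in the frame of dish between -0.067 and 0.067 m and z of chunk4 in the frame of dish below 0.042 m) or (x of chunk4 in the frame of dish between -0.072 and 0.072 m and y of chunk4 in the frame of dish between -0.052 and 0.052 m and z of chunk4 in the frame of dish below 0.062 m)) and ((x of chunk5 in the frame of dish between -0.086 and 0.086 m and y of chunk5 in the frame of dish between -0.067 and 0.067 m and z of chunk5 in the frame of dish below 0.042 m) or (x of chunk5 in the frame of dish between -0.072 and 0.072 m and y of chunk5 in the frame of dish between -0.052 and 0.052 m and z of chunk5 in the frame of dish below 0.062 m)) and ((x of chunk6 in the frame of dish between -0.086 and 0.086 m and y of chunk6 in the frame of dish between -0.067 and 0.067 m and z of chunk6 in the frame of dish below 0.042 m) or (x of chunk6 in the frame of dish between -0.072 and 0.072 m and y of chunk6 in the frame of dish between -0.052 and 0.052 m and z of chunk6 in the frame of dish below 0.062 m)) and x of scraper in the frame of mat between -0.05 and 0.05 m and y of scraper in the frame of mat between -0.05 and 0.05 m and z of scraper in the frame of mat below 0.02 m and angle between scraper's own z axis and vertical below 0.08 rad and linear speed of each of scraper, dish below 0.02 m/s and value of joint each of key_on, key_zero, key_hold below 0.0015 m); the robot touches nothing.
It fails at once if the gripper touched the chocolate (contact force between any of the fingers, the arm and chunk1 above 0.5 N or contact force between any of the fingers, the arm and chunk2 above 0.5 N or contact force between any of the fingers, the arm and chunk3 above 0.5 N or contact force between any of the fingers, the arm and chunk4 above 0.5 N or contact force between any of the fingers, the arm and chunk5 above 0.5 N or contact force between any of the fingers, the arm and chunk6 above 0.5 N).
It fails at once if two keys were pressed together (value of joint each of key_on, key_zero above 0.003 m or value of joint each of key_zero, key_hold above 0.003 m or value of joint each of key_on, key_hold above 0.003 m).
It fails at once if the scale was zeroed with chocolate off the block (value of joint key_zero above 0.003 m and z of any of chunk1, chunk2, chunk3, chunk4, chunk5, chunk6 in the frame of block below 0.06 m).
It fails at once if another thing on the counter was pushed more than 40 mm or knocked over (distance of any of mug, spice_jar, tin, bowl, spatula from where it was at the start of the episode above 0.04 m).
Of chunk1, chunk2, chunk3, chunk4, chunk5, chunk6 only 3 to 6 are there at a start; the rules pass over those that are not, and their reading is None.
At some moment in a run one of scraper, chunk1, chunk2, chunk3, chunk4, chunk5, chunk6 may be knocked a few centimetres aside while the robot is not near it.
Once in a run the grip may slacken for a moment while it holds something.
It also fails if it takes over 192 s, if anything falls off the work surface, if the arm or the gripper's body presses on something with over 40 N, if the wrist force passes 120 N, or if a joint passes its speed limit or range.

## Robot

A 6-joint arm with a two-finger parallel gripper is mounted at the origin on the work surface. World frame = base frame: x ahead of the robot, y to its left, z up, the work surface at z = 0. Lengths are in m, angles in rad, forces in N, time in s.
With the tool pointing down it reaches from about 0.35 to 0.975 m from the base axis. Payload 4.9 kg.
Tool frame: the origin (TCP) lies at the very end of the fingers, on their centre line; the grasp point (between the pads) lies ctrl.hold_point_z behind it (ctrl.hold_point_z is the distance from the TCP to the grasp point, in m); z points along the fingers, y is the line along which they close (so a half turn about z gives the same grasp; the last joint's range is limited). The gripper opens to 85 mm and grips with 20 to 120 N. Pads are 22 mm wide; open, the fingers measure 114 mm over their backs; the gripper's body (76 mm by 85 mm) begins 54 mm behind the grasp point. The pads swing forward as they close: fully open they stand 13 mm farther back than shut.
Start: joints at [1.045, 0.053, 1.613, -0, 1.476, -0.119], TCP at [0.247, 0.574, 0.231] pointing down, gripper open.
Joint ranges: [-3.01, 3.01], [-1.01, 2.22], [0.06, 2.58], [-1.02, 4.17], [0.09, 2.62], [-3.14, 3.14]. Speed limits (rad/s): [2.57, 2.57, 3.14, 3.14, 3.14, 3.14].

## Interface

Orientations are given as a rotation vector (axis times angle).
In Python, from station import ctrl gives the robot as it stands. The module is installed in compiled form; this text tells all that it offers.
- The arm moves only by the tool jog_arm, never from a script. Its argument "deltas" is a list of rows, each a list of 3 entries, a list of its own where there are three numbers: the closure, from -1 (fully open) to 1 (shut), then the shift along the world's x, y, z scaled (see below), then the turn, a rotation vector about the world's x, y, z scaled (see below). A call has 1 to 12 rows; each row is the pose to reach, as a shift and turn from the pose commanded when the call began, turning the shorter way round; what a row does not reach only later rows make up. The controller multiplies each number of a shift by 0.4 m and each number of a turn by 180 degrees. A row lasts 1/12 s, in which the tool goes at most 41.7 mm and 7.16 degrees, less where a joint would pass 70% of its speed; a pose out of reach is approached as far as the arm can. A call with a number of a shift or a turn outside -1 to 1 is refused whole. A call with a gripper value outside its range is refused whole. The fingers move at their own pace and stop on an object; "squeeze" is the grip in N (left out, the last holds). Time passes only in rows, so rows that repeat a pose let the fingers close. It gives the time, the measured TCP pose, the force, the opening and the grip force at its end, in the units of the state.
- ctrl.get_obs(): the state, without advancing time (a new reading comes with each control period).
- ctrl.get_image(name): name is "side" or "top"; returns the picture (420x560x3 uint8, red, green, blue); there is no depth.
- ctrl.get_calibration(name): a dict with "K" (3x3 intrinsics, pixels), "dist_coeffs" ([k1, k2, p1, p2, k3] as OpenCV has them; the pictures are not rectified), "extrinsics" (4x4, takes a point from world to camera coordinates). Camera axes: x right, y down, z forward; pixel columns grow to the right and rows downward; lengths in m; the calibration is good to about 2 mm. A picture is of the moment at which its call begins. get_calibration takes no time and is no camera call.
- ctrl.finish_job(): hands the job in; it is judged then, once.
The state is a dict: "t": time; "q": joint angles; "dq": joint speeds; "effort": joint torques, N m; "tool_pos": TCP position; "tool_rot": TCP orientation; "contact_force": force on the tool from outside, world axes, zero at the start; "wrist_torque": the same for the moment, N m; "opening": finger opening in m; "grip_force": force on a finger pad.
Only numpy, scipy, OpenCV 4.12 (cv2) and the standard library are available. Lean on these libraries where they do the work, as an engineer would, in place of code of your own. Each camera call takes 0.05 s, during which the arm holds its last target. There are 200 camera calls.

## Working session

There is one attempt and no reset: what is moved stays moved. The work goes in short steps, Python scripts to look and compute and a tool call to move; the robot and the scene stay as the last step left them, time stands still between calls to the robot, and variables do not carry over. Pictures are saved under pics/ and viewed, at most 16 in all, crops included, and the job is handed in when it is done.

Besides the shell and the picture viewer there is one more tool, called after "Request:" in YAML: its name, and indented under it one key for each argument. jog_arm: Moves the arm, as the interface text tells. Its arguments: {"type":"object","properties":{"deltas":{"type":"array","items":{"type":"array"}},"squeeze":{"type":"number"}},"required":["deltas"]}

```bash
mkdir -p pics; cat > h.py <<'E'
import numpy as np, cv2
from station import ctrl
def snap(n,f=None):
    im=ctrl.get_image(n)
    if f: cv2.imwrite('pics/'+f,im[:,:,::-1])
    return im
def ray(n,uv):
    c=ctrl.get_calibration(n);K=np.array(c['K']);E=np.array(c['extrinsics']);d=np.array(c['dist_coeffs'])
    p=cv2.undistortPoints(np.array(uv,float).reshape(-1,1,2),K,d)[:,0]
    R=E[:3,:3];o=-R.T@E[:3,3]
    return o,np.c_[p,np.ones(len(p))]@R
def plane(n,uv,z):
    o,d=ray(n,uv); return (o+d*((z-o[2])/d[:,2])[:,None])[:,:2]
def proj(n,P):
    c=ctrl.get_calibration(n);E=np.array(c['extrinsics'])
    return cv2.projectPoints(np.array(P,float).reshape(-1,1,3),cv2.Rodrigues(E[:3,:3])[0],E[:3,3],np.array(c['K']),np.array(c['dist_coeffs']))[0][:,0]
E
python3 - <<'E'
from h import *
snap('top','top0.png');snap('side','side0.png')
print(ctrl.get_obs(),ctrl.hold_point_z)
for n in('top','side'):print(ray(n,[[280,210]]))
E
```

```text
{'t': 0.1, 'q': array([ 1.04498284e+00,  5.32970466e-02,  1.61417009e+00,  1.71775041e-07,
        1.47602075e+00, -1.18966990e-01]), 'dq': array([ 4.15076831e-05, -8.97449334e-04, -8.19839303e-04, -6.68443840e-04,
        8.34072374e-04,  7.44741406e-04]), 'effort': array([ 3.23730028e-04, -3.94905317e+01, -3.71362352e+01, -1.24669732e-04,
        3.98000659e-03, -4.16341709e-05]), 'tool_pos': array([0.24701198, 0.5734908 , 0.23017412]), 'tool_rot': array([-6.34552934e-01, -3.07622584e+00,  2.82302803e-03]), 'contact_force': array([ 0.22762259,  0.28419275, -0.47871342]), 'wrist_torque': array([ 0.05295746, -0.03047563, -0.02201672]), 'grip_force': 0.0, 'opening': 0.08556166345062448} 0.0187
(array([ 0.36369637, -0.02843947,  1.41892592]), array([[ 0.14681374,  0.00901689, -0.9891654 ]]))
(array([ 0.36948026, -0.64188767,  0.73109161]), array([[ 0.21685153,  0.6971921 , -0.68393531]]))
```

View pics/top0.png

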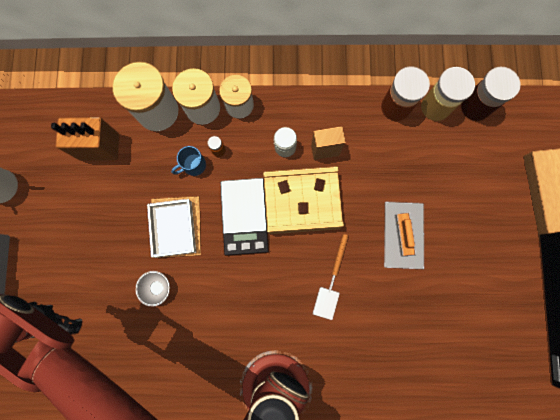

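View pics/side0.png

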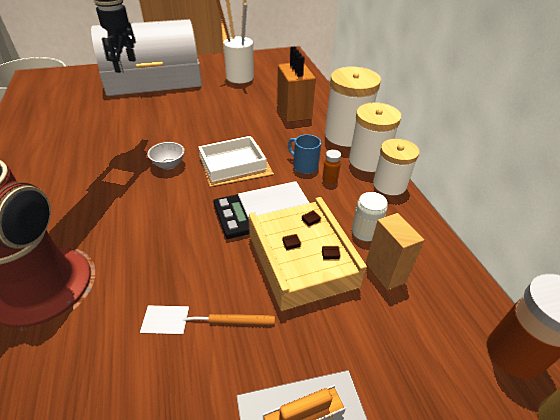

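The top view shows the dish on its pad (172,228), the scale (245,217), the block with 3 chunks (283,187), (320,185), (303,208), and the scraper on its mat (406,234). The bowl is at (152,288), and the mug (189,160) and jar (215,144) stand left of the scale. The side view agrees.

```bash
cat > m.py <<'E'
from h import *
def rect(n,m,box,z,minA=20,many=False):
    x0,y0,x1,y1=box;k=np.zeros(m.shape,np.uint8);k[y0:y1,x0:x1]=m[y0:y1,x0:x1]
    cs=[c for c in cv2.findContours(k,cv2.RETR_EXTERNAL,cv2.CHAIN_APPROX_NONE)[0] if cv2.contourArea(c)>=minA]
    cs.sort(key=cv2.contourArea,reverse=True); out=[]
    for c in cs if many else cs[:1]:
        P=plane(n,c[:,0],z); r=cv2.minAreaRect((P*1000).astype(np.float32)); out.append((np.round(r[0],1),np.round(r[1],1),round(r[2],1)))
    return out
E
python3 - <<'E'
from m import *
im=snap('top');hsv=cv2.cvtColor(im,cv2.COLOR_RGB2HSV);H,S,V=cv2.split(hsv)
cv2.imwrite('pics/z.png',cv2.resize(im[130:280,140:440,::-1],(800,400),interpolation=cv2.INTER_CUBIC))
white=((S<60)&(V>150)).astype(np.uint8)
dark=(V<75).astype(np.uint8)
print('dish',rect('top',white,(140,190,205,265),.048))
print('plat',rect('top',white,(215,170,268,236),.028))
print('keys',rect('top',((S<60)&(V>110)).astype(np.uint8),(222,240,270,255),.031,many=True))
print('strip',rect('top',((S<90)&(V<70)).astype(np.uint8),(215,225,272,262),.025))
print('chunks',rect('top',dark,(268,175,340,228),.09,many=True))
grey=((S<60)&(V>80)).astype(np.uint8)
print('mat',rect('top',grey,(375,190,435,280),.004))
oj=((S>150)&(V>150)).astype(np.uint8)
print('scr',rect('top',oj,(390,205,420,262),.045))
wood=((H>15)&(H<32)&(S>60)&(V>140)).astype(np.uint8)
print('block',rect('top',wood,(262,160,350,245),.08))
print('pad',rect('top',((H>8)&(H<25)&(S>90)&(V>150)).astype(np.uint8),(140,190,210,265),.006))
E
```

```text
dish [(array([509.8, 344. ]), array([178.8, 140.2]), 7.0)]
plat [(array([587.2, 108.5]), array([177.5, 142. ]), 4.2)]
keys [(array([452.5,  98.8]), array([22.9, 26.2]), 0.8), (array([455.8,  53. ]), array([22.9, 26.2]), 0.5), (array([449.2, 144.7]), array([22.9, 26.3]), 0.9)]
strip [(array([471.4,  98.8]), array([ 87.5, 143.6]), 4.4)]
chunks [(array([ 642.7, -141.5]), array([23.1, 34.6]), 78.0)]
mat [(array([ 489.4, -428.3]), array([128.9, 220.1]), 87.1)]
scr [(array([ 488.6, -425.6]), array([133.9,  38.1]), 6.1)]
block [(array([600.3, -88.7]), array([196.5, 242.3]), 4.2)]
pad [(array([520. , 337.3]), array([201.7, 163.9]), 2.9)]
```

View pics/z.png

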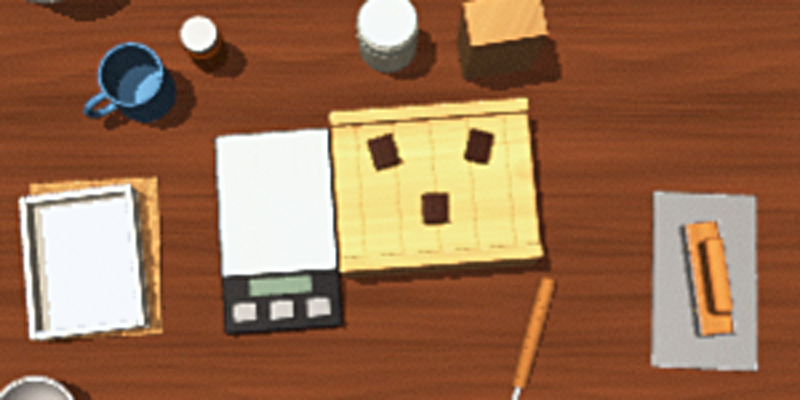

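Request:
jog_arm:
  deltas:
    - [1,[0.5,-1,-0.25],[0,0,0.153]]
    - [1,[0.5,-1,-0.25],[0,0,0.153]]
    - [1,[0.5,-1,-0.25],[0,0,0.153]]
    - [1,[0.5,-1,-0.25],[0,0,0.153]]
    - [1,[0.5,-1,-0.25],[0,0,0.153]]
    - [1,[0.5,-1,-0.25],[0,0,0.153]]
    - [1,[0.5,-1,-0.25],[0,0,0.153]]
    - [1,[0.5,-1,-0.25],[0,0,0.153]]
    - [1,[0.5,-1,-0.25],[0,0,0.153]]
    - [1,[0.5,-1,-0.25],[0,0,0.153]]
    - [1,[0.5,-1,-0.25],[0,0,0.153]]
    - [1,[0.5,-1,-0.25],[0,0,0.153]]

```text
t: 1.15
tool_pos: [0.4483, 0.1686, 0.1294]
tool_rot: [0.105, -3.138, 0.005]
contact_force: [-0.0, 0.3, 0.1]
opening: -0.0004
grip_force: 0.0
```

```bash
python3 - <<'E'
from m import *
from scipy.spatial.transform import Rotation as R
o=ctrl.get_obs();print(o['t'],o['tool_pos'],R.from_rotvec(o['tool_rot']).as_matrix(),o['opening'],o['contact_force'])
im=snap('side','s1.png');im=snap('top');V=im.max(2)
cs=cv2.findContours(((V<95)*1).astype(np.uint8)[175:228,268:340],cv2.RETR_EXTERNAL,cv2.CHAIN_APPROX_NONE,offset=(268,175))[0]
for c in cs:
  if len(c)>8:
    r=cv2.minAreaRect((plane('top',c[:,0],.09)*1000).astype(np.float32));print(r)
E
```

```text
1.15 [0.44828071 0.16864502 0.12941501] [[-0.99775491 -0.0669456  -0.00185238]
 [-0.06693996  0.99775263 -0.00295606]
 [ 0.00204611 -0.00282542 -0.99999392]] -0.0003670757440143027 [-0.02892799  0.33601072  0.11591993]
((567.2501220703125, -89.22816467285156), (25.378267288208008, 32.17583465576172), 89.58179473876953)
((636.0816040039062, -28.32623291015625), (35.05537033081055, 27.32110595703125), 18.07845115661621)
((642.6384887695312, -141.397216796875), (25.218908309936523, 35.76158142089844), 76.8289566040039)
((657.6419677734375, -205.11151123046875), (0.0007930696592666209, 32.71017837524414), 88.7257080078125)
```

Request:
jog_arm:
  deltas:
    - [1,[0.0,-0.06,0],[0,0,0]]
    - [1,[0,-0.06,-0.1],[0,0,0]]
    - [1,[0,-0.06,-0.2],[0,0,0]]
    - [1,[0,-0.06,-0.22],[0,0,0]]
    - [1,[0,-0.06,-0.24],[0,0,0]]
    - [1,[0,-0.06,-0.25],[0,0,0]]
    - [1,[0,-0.06,-0.257],[0,0,0]]
    - [1,[0,-0.06,-0.257],[0,0,0]]
    - [1,[0,-0.06,-0.257],[0,0,0]]
    - [1,[0,-0.06,-0.257],[0,0,0]]

```text
t: 2.08
tool_pos: [0.4487, 0.1505, 0.0302]
tool_rot: [-0.116, 3.136, 0.001]
contact_force: [0.7, 1.6, 0.4]
opening: -0.0002
grip_force: 0.7
```

Request:
jog_arm:
  deltas:
    - [1,[0,0,0],[0,0,0]]
    - [1,[0,0,0],[0,0,0]]
    - [1,[0,0,0],[0,0,0]]

```text
t: 2.33
tool_pos: [0.4484, 0.1501, 0.0294]
tool_rot: [-0.116, 3.137, 0.0]
contact_force: [1.1, 0.5, 2.2]
opening: -0.0
grip_force: 1.1
```

Request:
jog_arm:
  deltas:
    - [1,[0.005,-0.01,-0.005],[0,0,0]]
    - [1,[0.005,-0.01,-0.01],[0,0,0]]
    - [1,[0.005,-0.01,-0.01],[0,0,0]]
    - [1,[0.005,-0.01,-0.01],[0,0,0]]
    - [1,[0.005,-0.01,-0.01],[0,0,0]]

```text
t: 2.75
tool_pos: [0.4501, 0.1459, 0.0259]
tool_rot: [-0.116, 3.139, 0.0]
contact_force: [-3.0, 0.5, 12.6]
opening: -0.0001
grip_force: 5.7
```

Request:
jog_arm:
  deltas:
    - [1,[0,0,0.1],[0,0,0]]
    - [1,[0,0,0.2],[0,0,0]]
    - [0,[0.05,0.1,0.29],[0,0,0.0155]]
    - [0,[0.1325,0.2,0.29],[0,0,0.0155]]
    - [0,[0.1325,0.3,0.29],[0,0,0.0155]]
    - [0,[0.1325,0.4,0.29],[0,0,0.0155]]
    - [0,[0.1325,0.5,0.29],[0,0,0.0155]]
    - [0,[0.1325,0.6,0.29],[0,0,0.0155]]
    - [0,[0.1325,0.659,0.29],[0,0,0.0155]]
    - [0,[0.1325,0.659,0.2],[0,0,0.0155]]
    - [0,[0.1325,0.659,0.15],[0,0,0.0155]]
    - [0,[0.1325,0.659,0.15],[0,0,0.0155]]

```text
t: 3.75
tool_pos: [0.4982, 0.4073, 0.077]
tool_rot: [0.193, -3.125, 0.011]
contact_force: [-1.5, -1.4, -2.1]
opening: 0.0432
grip_force: 0.0
```

```bash
python3 - <<'E'
from h import *
print(ctrl.get_obs()['tool_pos'],ctrl.get_obs()['opening'])
im=snap('side');a=im[90:200,120:330,::-1];b=snap('top')[170:280,130:260,::-1]
cv2.imwrite('pics/g1.png',np.hstack([cv2.resize(a,(480,251)),cv2.resize(b,(297,251))]))
E
```

```text
[0.49824621 0.40727022 0.07702255] 0.043219116516326594
```

View pics/g1.png

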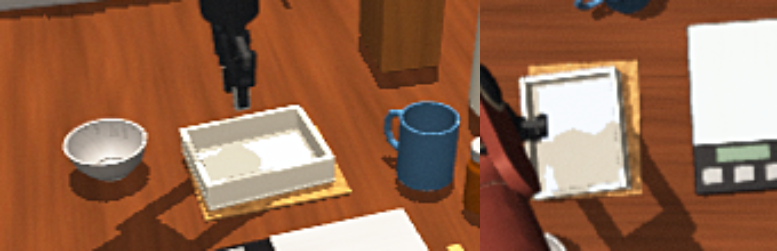

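Request:
jog_arm:
  deltas:
    - [0,[0,0,0],[0,0,0]]
    - [0,[0,0,0],[0,0,0]]
    - [0,[0,0,-0.05],[0,0,0]]
    - [0,[0,0,-0.1],[0,0,0]]
    - [0,[0,0,-0.14],[0,0,0]]
    - [0,[0,0,-0.14],[0,0,0]]
    - [0,[0,0,-0.14],[0,0,0]]
    - [0,[0,0,-0.14],[0,0,0]]

```text
t: 4.52
tool_pos: [0.5036, 0.4101, 0.0307]
tool_rot: [-0.192, 3.133, 0.002]
contact_force: [0.4, -0.7, 0.7]
opening: 0.0429
grip_force: 0.0
```

Request:
jog_arm:
  deltas:
    - [0,[0,0,-0.02],[0,0,0]]
    - [0,[0,0,-0.02],[0,0,0]]
    - [0.3,[0,0,-0.02],[0,0,0]]
    - [0.6,[0,0,-0.02],[0,0,0]]
    - [1,[0,0,-0.02],[0,0,0]]
    - [1,[0,0,-0.02],[0,0,0]]
    - [1,[0,0,-0.02],[0,0,0]]
    - [1,[0,0,-0.02],[0,0,0]]
    - [1,[0,0,-0.02],[0,0,0]]
    - [1,[0,0,-0.02],[0,0,0]]
  squeeze: 110

```text
t: 5.35
tool_pos: [0.5026, 0.4101, 0.0212]
tool_rot: [-0.192, 3.135, 0.002]
contact_force: [-1.7, 2.1, 4.6]
opening: 0.006
grip_force: 108.2
```

Request:
jog_arm:
  deltas:
    - [1,[0,0,0.02],[0,0,0]]
    - [1,[0,0,0.05],[0,0,0]]
    - [1,[0,0,0.09],[0,0,0]]
    - [1,[0,0,0.13],[0,0,0]]
    - [1,[0,0,0.15],[0,0,0]]
    - [1,[0,0,0.15],[0,0,0]]
    - [1,[0,0,0.15],[0,0,0]]
    - [1,[0,0,0.15],[0,0,0]]

```text
t: 6.02
tool_pos: [0.5013, 0.4088, 0.0789]
tool_rot: [0.192, -3.133, 0.002]
contact_force: [0.1, -0.2, -6.7]
opening: 0.0061
grip_force: 107.7
```

```bash
python3 - <<'E'
from h import *
im=snap('side');a=im[70:200,120:330,::-1];b=snap('top')[170:280,130:260,::-1]
cv2.imwrite('pics/g2.png',np.hstack([cv2.resize(a,(485,300)),cv2.resize(b,(310,300))]))
E
```

```text
(no output)
```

View pics/g2.png

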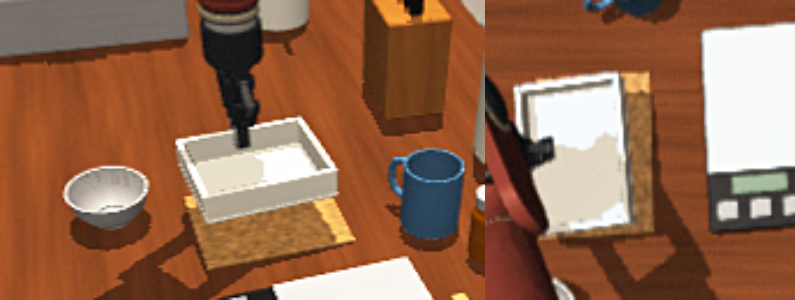

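The dish is lifted, held at its far (+y) wall and level. Next, carry it over the platform.

Request:
jog_arm:
  deltas:
    - [1,[0.02,-0.04,0],[0,0,-0.004]]
    - [1,[0.05,-0.1,0],[0,0,-0.008]]
    - [1,[0.08,-0.18,0],[0,0,-0.0158]]
    - [1,[0.12,-0.26,0],[0,0,-0.0158]]
    - [1,[0.15,-0.34,0],[0,0,-0.0158]]
    - [1,[0.18,-0.42,0],[0,0,-0.0158]]
    - [1,[0.195,-0.5,0],[0,0,-0.0158]]
    - [1,[0.2,-0.56,0],[0,0,-0.0158]]
    - [1,[0.2,-0.585,0],[0,0,-0.0158]]
    - [1,[0.2,-0.593,0],[0,0,-0.0158]]
    - [1,[0.2,-0.593,0],[0,0,-0.0158]]
    - [1,[0.2,-0.593,0],[0,0,-0.0158]]

```text
t: 7.12
tool_pos: [0.5818, 0.1733, 0.0801]
tool_rot: [0.115, -3.139, -0.001]
contact_force: [-0.6, 0.4, -6.0]
opening: 0.0062
grip_force: 108.2
```

```bash
python3 - <<'E'
from m import *
o=ctrl.get_obs();print(o['t'],o['tool_pos'],o['tool_rot'],o['opening'])
im=snap('top');H,S,V=cv2.split(cv2.cvtColor(im,cv2.COLOR_RGB2HSV))
m=((S<60)&(V>110)).astype(np.uint8)
print(rect('top',m,(200,150,300,240),o['tool_pos'][2]+.0275))
a=snap('side')[130:290,160:370,::-1];b=im[140:270,180:350,::-1]
cv2.imwrite('pics/g3.png',np.hstack([cv2.resize(a,(394,300)),cv2.resize(b,(392,300))]))
E
```

```text
7.1167 [0.58180118 0.17328144 0.0800745 ] [ 1.15221170e-01 -3.13865390e+00 -1.10980428e-03] 0.006200349632961975
[(array([584.2,  87.1]), array([184.9, 104. ]), 4.1)]
```

View pics/g3.png

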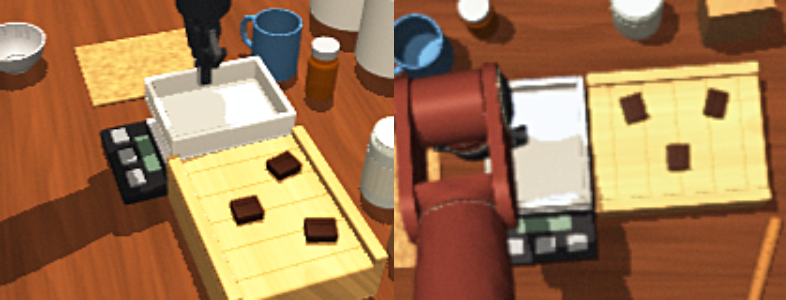

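Request:
jog_arm:
  deltas:
    - [1,[0,0,-0.03],[0,0,0]]
    - [1,[0,0,-0.06],[0,0,0]]
    - [1,[0,0,-0.08],[0,0,0]]
    - [1,[0,0,-0.09],[0,0,0]]
    - [1,[0,0,-0.095],[0,0,0]]
    - [1,[0,0,-0.095],[0,0,0]]
    - [1,[0,0,-0.095],[0,0,0]]
    - [1,[0,0,-0.095],[0,0,0]]

```text
t: 7.88
tool_pos: [0.5816, 0.1729, 0.0432]
tool_rot: [0.115, -3.137, -0.0]
contact_force: [-6.9, 0.4, 3.8]
opening: 0.0061
grip_force: 110.0
```

Request:
jog_arm:
  deltas:
    - [0.6,[0,0,0],[0,0,0]]
    - [0.3,[0,0,0],[0,0,0]]
    - [0.3,[0,0,0],[0,0,0]]
    - [0.3,[0,0,0],[0,0,0]]
    - [0.3,[0,0,0.05],[0,0,0]]
    - [0.3,[0,0,0.13],[0,0,0]]
    - [0.3,[0,0,0.22],[0,0,0]]
    - [0.3,[0,0,0.22],[0,0,0]]
    - [0.3,[0,0,0.22],[0,0,0]]

```text
t: 8.63
tool_pos: [0.5849, 0.1727, 0.1346]
tool_rot: [-0.114, 3.132, 0.001]
contact_force: [0.4, 0.6, -0.8]
opening: 0.0298
grip_force: 0.0
```

```bash
cat > d.py <<'E'
from m import *
o=ctrl.get_obs();print(o['t'],o['tool_pos'],o['tool_rot'],o['opening'],o['contact_force'])
im=snap('side');cv2.imwrite('pics/s_%d.png'%(o['t']*10),im[:,:,::-1])
b=snap('top');cv2.imwrite('pics/t_%d.png'%(o['t']*10),b[:,:,::-1])
x=np.hstack([cv2.resize(im[130:290,160:370,::-1],(394,300)),cv2.resize(b[140:270,180:350,::-1],(392,300))])
cv2.imwrite('pics/d_%d.png'%(o['t']*10),x)
E
python3 d.py; ls pics
```

```text
8.6333 [0.58493275 0.17271682 0.1346146 ] [-1.14220541e-01  3.13189161e+00  1.16315454e-03] 0.029829367689373082 [ 0.40917954  0.59377424 -0.81660732]
d_86.png
g1.png
g2.png
g3.png
s1.png
s_86.png
side0.png
t_86.png
top0.png
z.png
```

Request:
jog_arm:
  deltas:
    - [1,[-0.08,-0.046,0],[0,0,0]]
    - [1,[-0.16,-0.092,0],[0,0,0]]
    - [1,[-0.24,-0.138,0],[0,0,0]]
    - [1,[-0.324,-0.184,0],[0,0,0]]
    - [1,[-0.324,-0.184,0],[0,0,0]]
    - [1,[-0.324,-0.184,-0.1],[0,0,0]]
    - [1,[-0.324,-0.184,-0.2],[0,0,0]]
    - [1,[-0.324,-0.184,-0.2],[0,0,0]]

```text
t: 9.4
tool_pos: [0.4452, 0.0982, 0.0415]
tool_rot: [0.113, -3.123, 0.001]
contact_force: [-1.5, 0.2, -1.0]
opening: 0.0
grip_force: 0.0
```

```bash
python3 d.py
```

```text
9.4 [0.44516488 0.09817868 0.04150177] [ 1.13233998e-01 -3.12276848e+00  6.04834738e-04] 1.6180337599329972e-05 [-1.49436744  0.22306888 -1.02537632]
```

View pics/d_94.png

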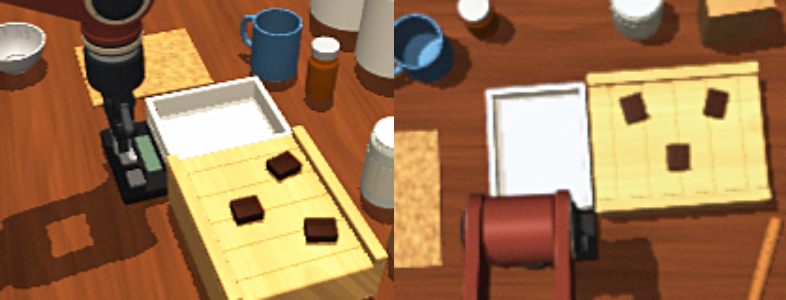

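The dish sits square on the platform against the block, all 3 chunks are still on the block, and the fingers are over the middle key. Pressing it now.

Request:
jog_arm:
  deltas:
    - [1,[0,0,0],[0,0,0]]
    - [1,[0,0,-0.02],[0,0,0]]
    - [1,[0,0,-0.04],[0,0,0]]
    - [1,[0,0,-0.055],[0,0,0]]
    - [1,[0,0,-0.065],[0,0,0]]
    - [1,[0,0,-0.065],[0,0,0]]
    - [1,[0,0,-0.065],[0,0,0]]
    - [1,[0,0,-0.065],[0,0,0]]
    - [1,[0,0,-0.065],[0,0,0]]

```text
t: 10.25
tool_pos: [0.4538, 0.0989, 0.026]
tool_rot: [-0.115, 3.138, 0.0]
contact_force: [-2.5, -0.0, 7.1]
opening: 0.0002
grip_force: 4.0
```

Request:
jog_arm:
  deltas:
    - [1,[0,0,0.1],[0,0,0]]
    - [1,[0,0,0.2],[0,0,0]]
    - [1,[0,0,0.3],[0,0,0]]
    - [0,[0,-0.1,0.4],[0,0,0]]
    - [-0.5,[0,-0.2,0.4],[0,0,0]]
    - [-0.5,[0,-0.3,0.4],[0,0,0]]
    - [-0.5,[0,-0.4,0.4],[0,0,0]]
    - [-0.5,[0,-0.4,0.4],[0,0,0]]

```text
t: 10.92
tool_pos: [0.4527, -0.0662, 0.1853]
tool_rot: [-0.105, 3.139, -0.005]
contact_force: [0.3, -0.7, -0.4]
opening: 0.0604
grip_force: 0.0
```

```bash
python3 - <<'E'
from m import *
im=snap('top');H,S,V=cv2.split(cv2.cvtColor(im,cv2.COLOR_RGB2HSV))
oj=((S>150)&(V>130)).astype(np.uint8)
for z in(.026,.07):print(rect('top',oj,(390,205,420,262),z))
ys,xs=np.nonzero(oj[205:262,390:420]);ys+=205;xs+=390
for r in range(ys.min(),ys.max()+1,4):
  s=xs[ys==r];print(r,s.min(),s.max(),V[r,s.min()-4:s.max()+4].tolist())
c=im[195:275,375:435,::-1]
s=snap('side')[370:420,230:370,::-1]
cv2.imwrite('pics/sc.png',np.hstack([cv2.resize(c,(360,480),interpolation=cv2.INTER_CUBIC),cv2.resize(s,(430,480),interpolation=cv2.INTER_CUBIC)]))
E
```

```text
[(array([ 490.4, -431.1]), array([135.8,  38.6]), 6.1)]
[(array([ 486.4, -418.3]), array([131.5,  37.4]), 6.1)]
214 399 408 [153, 145, 204, 232, 237, 232, 237, 246, 249, 250, 246, 241, 235, 184, 183, 189, 185]
218 399 408 [121, 77, 163, 231, 241, 235, 233, 240, 243, 241, 240, 238, 234, 235, 170, 189, 195]
222 400 410 [102, 103, 219, 244, 246, 183, 79, 69, 118, 224, 250, 248, 247, 242, 223, 163, 174, 186]
226 400 411 [138, 82, 148, 231, 246, 241, 159, 75, 79, 157, 241, 249, 248, 246, 240, 222, 191, 184, 187]
230 401 411 [101, 79, 169, 234, 247, 210, 119, 74, 100, 217, 250, 248, 248, 244, 235, 180, 176, 188]
234 401 412 [143, 82, 145, 228, 243, 247, 177, 85, 80, 155, 236, 249, 247, 246, 240, 219, 178, 182, 186]
238 402 412 [122, 78, 158, 233, 246, 212, 121, 73, 88, 203, 245, 247, 246, 244, 240, 207, 189, 182]
242 403 413 [93, 89, 216, 242, 247, 174, 84, 77, 115, 219, 248, 247, 246, 242, 231, 169, 174, 187]
246 403 413 [136, 125, 172, 229, 240, 235, 152, 81, 76, 137, 191, 204, 209, 203, 189, 180, 185, 189]
250 404 413 [99, 82, 202, 239, 239, 239, 241, 239, 238, 241, 242, 244, 248, 248, 177, 195, 195]
254 404 413 [137, 79, 145, 232, 242, 237, 236, 233, 223, 221, 211, 210, 215, 207, 143, 160, 183]
```

View pics/sc.png

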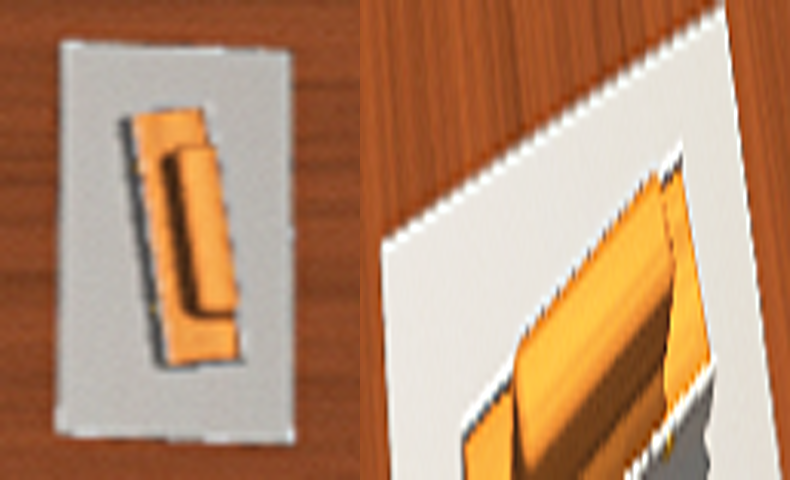

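Request:
jog_arm:
  deltas:
    - [-0.5,[0.01,-0.1,0],[0,0,0.011]]
    - [-0.5,[0.02,-0.2,0],[0,0,0.011]]
    - [-0.5,[0.03,-0.3,0],[0,0,0.011]]
    - [-0.5,[0.04,-0.4,0],[0,0,0.011]]
    - [-0.5,[0.05,-0.5,0],[0,0,0.011]]
    - [-0.5,[0.06,-0.6,0],[0,0,0.011]]
    - [-0.5,[0.07,-0.7,0],[0,0,0.011]]
    - [-0.5,[0.08,-0.8,0],[0,0,0.011]]
    - [-0.5,[0.094,-0.9,-0.05],[0,0,0.011]]
    - [-0.5,[0.094,-0.922,-0.1],[0,0,0.011]]
    - [-0.5,[0.094,-0.922,-0.15],[0,0,0.011]]
    - [-0.5,[0.094,-0.922,-0.15],[0,0,0.011]]

```text
t: 12.02
tool_pos: [0.489, -0.4267, 0.118]
tool_rot: [0.17, -3.131, -0.014]
contact_force: [0.1, 1.4, -1.4]
opening: 0.0638
grip_force: 0.0
```

Request:
jog_arm:
  deltas:
    - [-0.5,[0,0,0],[0,0,0]]
    - [-0.5,[0,0,-0.07],[0,0,0]]
    - [-0.5,[0,0,-0.14],[0,0,0]]
    - [-0.5,[0,0,-0.19],[0,0,0]]
    - [-0.5,[0,0,-0.215],[0,0,0]]
    - [-0.5,[0,0,-0.215],[0,0,0]]
    - [-0.5,[0,0,-0.215],[0,0,0]]
    - [-0.5,[0,0,-0.215],[0,0,0]]

```text
t: 12.68
tool_pos: [0.4918, -0.4309, 0.0412]
tool_rot: [-0.17, 3.134, -0.005]
contact_force: [-0.5, 0.4, 0.3]
opening: 0.0641
grip_force: 0.0
```

```bash
python3 - <<'E'
from m import *
print(ctrl.get_obs()['tool_pos'])
c=snap('top')[195:275,375:435,::-1]
s=snap('side')[300:420,200:400,::-1]
cv2.imwrite('pics/sc2.png',np.hstack([cv2.resize(c,(300,400),interpolation=cv2.INTER_CUBIC),cv2.resize(s,(490,400),interpolation=cv2.INTER_CUBIC)]))
E
```

```text
[ 0.49176698 -0.43085415  0.0411937 ]
```

View pics/sc2.png

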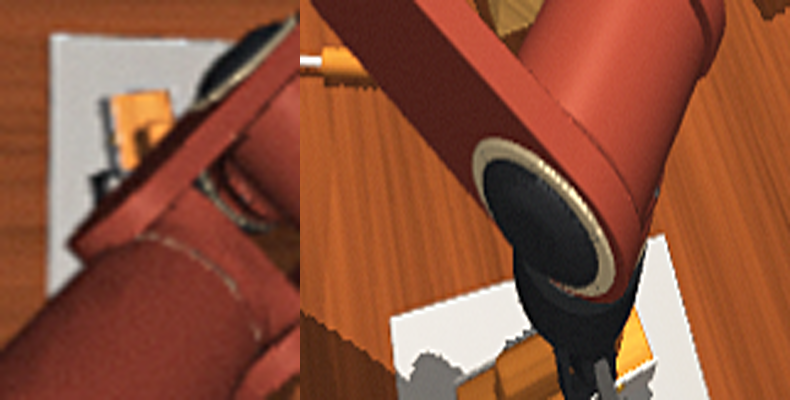

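Fingers straddle the grip at mid-length and nothing else is nearby. Closing.

Request:
jog_arm:
  deltas:
    - [0,[0,0,0],[0,0,0]]
    - [0.3,[0,0,0],[0,0,0]]
    - [1,[0,0,0],[0,0,0]]
    - [1,[0,0,0],[0,0,0]]
    - [1,[0,0,0],[0,0,0]]
    - [1,[0,0,0],[0,0,0]]
    - [1,[0,0,0],[0,0,0]]
  squeeze: 100

```text
t: 13.37
tool_pos: [0.4903, -0.4299, 0.0386]
tool_rot: [0.169, -3.137, -0.001]
contact_force: [-0.2, 1.6, 2.1]
opening: 0.0205
grip_force: 98.2
```

Request:
jog_arm:
  deltas:
    - [1,[0,0,0.05],[0,0,0]]
    - [1,[0,0,0.12],[0,0,0]]
    - [1,[0,0,0.2],[0,0,0]]
    - [1,[0.04,0.06,0.25],[0,0,-0.011]]
    - [1,[0.09,0.13,0.25],[0,0,-0.011]]
    - [1,[0.14,0.21,0.25],[0,0,-0.011]]
    - [1,[0.19,0.29,0.25],[0,0,-0.011]]
    - [1,[0.24,0.37,0.25],[0,0,-0.011]]
    - [1,[0.28,0.44,0.25],[0,0,-0.011]]
    - [1,[0.303,0.48,0.25],[0,0,-0.011]]
    - [1,[0.303,0.492,0.25],[0,0,-0.011]]
    - [1,[0.303,0.492,0.25],[0,0,-0.011]]

```text
t: 14.37
tool_pos: [0.6113, -0.2317, 0.1374]
tool_rot: [0.118, -3.138, -0.001]
contact_force: [0.5, 0.0, -2.3]
opening: 0.0209
grip_force: 98.2
```

```bash
python3 - <<'E'
from m import *
o=ctrl.get_obs();print(o['tool_pos'],o['opening'],o['grip_force'])
c=snap('top')[150:260,230:390,::-1]
s=snap('side')[180:380,210:420,::-1]
cv2.imwrite('pics/sc3.png',np.hstack([cv2.resize(c,(480,330),interpolation=cv2.INTER_CUBIC),cv2.resize(s,(315,330),interpolation=cv2.INTER_CUBIC)]))
E
```

```text
[ 0.61126108 -0.23172396  0.1373538 ] 0.020873656096214655 98.17240118980408
```

View pics/sc3.png

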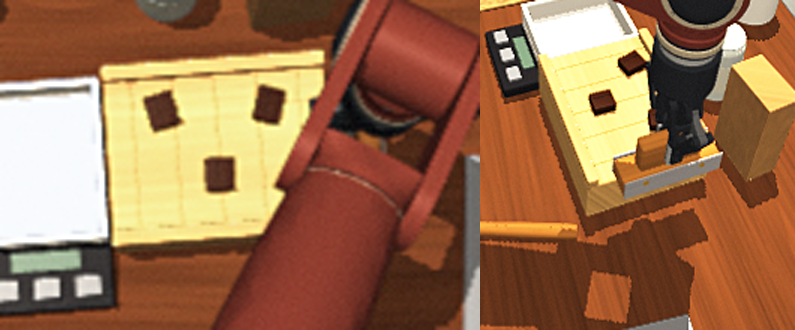

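Request:
jog_arm:
  deltas:
    - [1,[0,0,-0.03],[0,0,0]]
    - [1,[0,0,-0.055],[0,0,0]]
    - [1,[0,0,-0.0675],[0,0,0]]
    - [1,[0,0,-0.0675],[0,0,0]]
    - [1,[0,0,-0.0675],[0,0,0]]
    - [1,[-0.0018,0.025,-0.0675],[0,0,0]]
    - [1,[-0.0036,0.05,-0.0675],[0,0,0]]
    - [1,[-0.0054,0.075,-0.0675],[0,0,0]]
    - [1,[-0.0072,0.1,-0.0675],[0,0,0]]
    - [1,[-0.009,0.125,-0.0675],[0,0,0]]
    - [1,[-0.0109,0.15,-0.0675],[0,0,0]]

```text
t: 15.38
tool_pos: [0.6072, -0.1718, 0.1118]
tool_rot: [-0.116, 3.139, -0.0]
contact_force: [0.4, -0.5, -3.0]
opening: 0.0209
grip_force: 98.2
```

Request:
jog_arm:
  deltas:
    - [1,[-0.0018,0.025,0],[0,0,0]]
    - [1,[-0.0036,0.05,0],[0,0,0]]
    - [1,[-0.0054,0.075,0],[0,0,0]]
    - [1,[-0.0072,0.1,0],[0,0,0]]
    - [1,[-0.009,0.125,0],[0,0,0]]
    - [1,[-0.0109,0.15,0],[0,0,0]]
    - [1,[-0.0127,0.175,0],[0,0,0]]
    - [1,[-0.0145,0.2,0],[0,0,0]]
    - [1,[-0.0163,0.225,0],[0,0,0]]
    - [1,[-0.0181,0.25,0],[0,0,0]]
    - [1,[-0.0181,0.25,0],[0,0,0]]

```text
t: 16.3
tool_pos: [0.5996, -0.0711, 0.1113]
tool_rot: [0.117, -3.139, -0.002]
contact_force: [0.2, -0.8, -3.0]
opening: 0.0212
grip_force: 98.3
```

```bash
python3 - <<'E'
from m import *
o=ctrl.get_obs();print(o['tool_pos'],o['tool_rot'],o['opening'],o['grip_force'])
c=snap('top')[150:260,200:360,::-1]
s=snap('side')[160:320,200:370,::-1]
cv2.imwrite('pics/sc4.png',np.hstack([cv2.resize(c,(440,330),interpolation=cv2.INTER_CUBIC),cv2.resize(s,(350,330),interpolation=cv2.INTER_CUBIC)]))
E
```

```text
[ 0.59961628 -0.07114881  0.1113451 ] [ 1.17072790e-01 -3.13901334e+00 -1.68585322e-03] 0.02120038086491232 98.26113939285278
```

View pics/sc4.png

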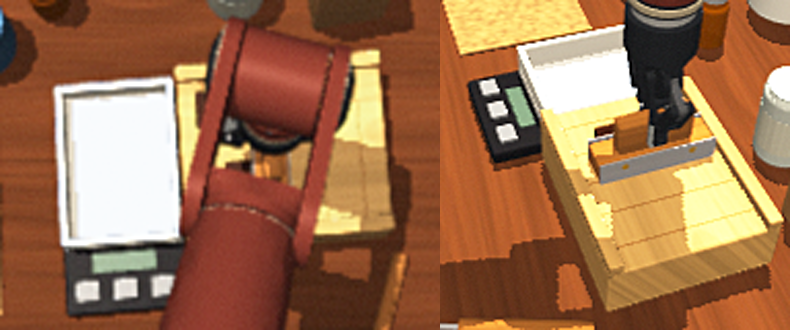

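Request:
jog_arm:
  deltas:
    - [1,[-0.0018,0.025,0],[0,0,0]]
    - [1,[-0.0036,0.05,0],[0,0,0]]
    - [1,[-0.0054,0.075,0],[0,0,0]]
    - [1,[-0.0072,0.1,0],[0,0,0]]
    - [1,[-0.009,0.125,0],[0,0,0]]
    - [1,[-0.0109,0.15,0],[0,0,0]]
    - [1,[-0.0127,0.175,0],[0,0,0]]
    - [1,[-0.0145,0.2,0],[0,0,0]]
    - [1,[-0.0163,0.225,0],[0,0,0]]
    - [1,[-0.0181,0.25,0],[0,0,0]]
    - [1,[-0.0203,0.28,0],[0,0,0]]
    - [1,[-0.0203,0.28,0],[0,0,0]]

```text
t: 17.4
tool_pos: [0.5914, 0.041, 0.1114]
tool_rot: [0.117, -3.139, -0.002]
contact_force: [-0.5, 0.4, -2.6]
opening: 0.0207
grip_force: 98.4
```

```bash
python3 - <<'E'
from m import *
o=ctrl.get_obs();print(o['tool_pos'],o['tool_rot'],o['opening'],o['contact_force'])
c=snap('top')[150:260,200:360,::-1]
s=snap('side')[160:320,200:370,::-1]
cv2.imwrite('pics/sc5.png',np.hstack([cv2.resize(c,(440,330),interpolation=cv2.INTER_CUBIC),cv2.resize(s,(350,330),interpolation=cv2.INTER_CUBIC)]))
E
```

```text
[0.59143385 0.04104985 0.1113801 ] [ 1.17396151e-01 -3.13908229e+00 -1.66650085e-03] 0.020749894729271516 [-0.53788359  0.35449258 -2.63396601]
```

View pics/sc5.png

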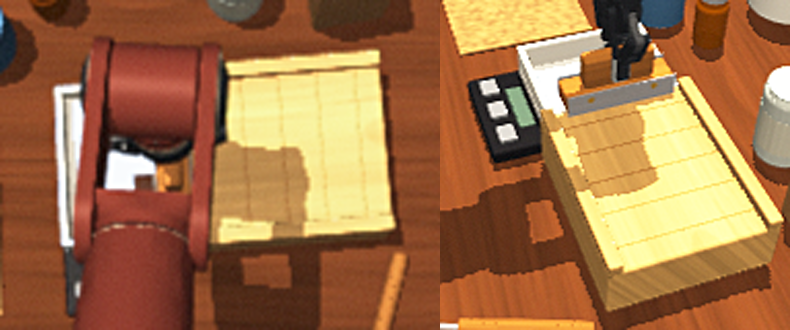

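Request:
jog_arm:
  deltas:
    - [1,[0,0,0.08],[0,0,0]]
    - [1,[0,0,0.15],[0,0,0]]
    - [1,[-0.01,-0.08,0.15],[0,0,0]]
    - [1,[-0.02,-0.16,0.15],[0,0,0]]
    - [1,[-0.03,-0.24,0.15],[0,0,0]]
    - [1,[-0.04,-0.32,0.15],[0,0,0]]
    - [1,[-0.06,-0.4,0.15],[0,0,0]]
    - [1,[-0.08,-0.48,0.15],[0,0,0]]
    - [1,[-0.1,-0.56,0.15],[0,0,0]]
    - [1,[-0.12,-0.64,0.15],[0,0,0]]
    - [1,[-0.14,-0.72,0.15],[0,0,0]]
    - [1,[-0.16,-0.8,0.15],[0,0,0]]

```text
t: 18.5
tool_pos: [0.5268, -0.2833, 0.1716]
tool_rot: [-0.113, 3.14, -0.001]
contact_force: [1.0, -0.9, -1.8]
opening: 0.0207
grip_force: 98.5
```

```bash
python3 - <<'E'
from m import *
o=ctrl.get_obs();print(o['t'],o['tool_pos'],o['tool_rot'],o['opening'],o['contact_force'])
c=snap('top');s=snap('side')
H,S,V=cv2.split(cv2.cvtColor(c,cv2.COLOR_RGB2HSV))
m=((S<70)&(V>110)).astype(np.uint8)
print('dish',rect('top',m,(205,165,268,242),.07))
k=(V<90).astype(np.uint8);print('ch',rect('top',k,(226,180,264,228),.04,many=True,minA=10))
cv2.imwrite('pics/sc6.png',np.hstack([cv2.resize(c[150:260,200:360,::-1],(440,330),interpolation=cv2.INTER_CUBIC),cv2.resize(s[160:320,200:370,::-1],(350,330),interpolation=cv2.INTER_CUBIC)]))
E
```

```text
18.5 [ 0.52684786 -0.28334343  0.17156234] [-1.13024962e-01  3.13950605e+00 -5.67157849e-04] 0.020688143810867143 [ 0.96967851 -0.94827615 -1.84909586]
dish [(array([584.7, 106.1]), array([181.6, 142.4]), 3.8)]
ch [(array([629.4,  64.5]), array([47. , 28.7]), 12.9)]
```

View pics/sc6.png

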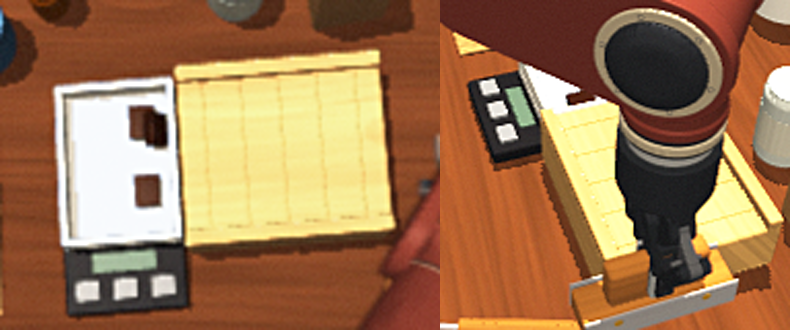

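Request:
jog_arm:
  deltas:
    - [1,[-0.025,-0.09,0],[0,0,0]]
    - [1,[-0.05,-0.18,0],[0,0,0]]
    - [1,[-0.075,-0.27,0],[0,0,0]]
    - [1,[-0.095,-0.35,-0.05],[0,0,0]]
    - [1,[-0.095,-0.368,-0.12],[0,0,0]]
    - [1,[-0.095,-0.368,-0.2],[0,0,0]]
    - [1,[-0.095,-0.368,-0.27],[0,0,0]]
    - [1,[-0.095,-0.368,-0.31],[0,0,0]]
    - [1,[-0.095,-0.368,-0.325],[0,0,0]]
    - [1,[-0.095,-0.368,-0.332],[0,0,0]]
    - [1,[-0.095,-0.368,-0.332],[0,0,0]]
    - [1,[-0.095,-0.368,-0.332],[0,0,0]]

```text
t: 19.6
tool_pos: [0.4903, -0.4288, 0.0395]
tool_rot: [-0.114, 3.138, -0.002]
contact_force: [0.1, -1.2, -2.6]
opening: 0.0206
grip_force: 99.6
```

Request:
jog_arm:
  deltas:
    - [0.3,[0,0,0],[0,0,0]]
    - [-0.5,[0,0,0],[0,0,0]]
    - [-0.5,[0,0,0],[0,0,0]]
    - [-0.5,[0,0,0],[0,0,0]]
    - [-0.5,[0,0,0],[0,0,0]]
    - [-0.5,[0,0,0.05],[0,0,0]]
    - [-0.5,[0,0,0.12],[0,0,0]]
    - [-0.5,[0,0,0.2],[0,0,0]]
    - [-0.5,[0,0,0.28],[0,0,0]]
    - [-0.5,[0,0,0.36],[0,0,0]]
    - [-0.5,[0,0,0.36],[0,0,0]]

```text
t: 20.52
tool_pos: [0.4927, -0.4316, 0.1923]
tool_rot: [-0.114, 3.13, -0.017]
contact_force: [1.3, -0.4, 1.9]
opening: 0.0637
grip_force: 0.0
```

Request:
jog_arm:
  deltas:
    - [-0.5,[-0.005,0.09,0],[0,0,0]]
    - [1,[-0.01,0.18,0],[0,0,0]]
    - [1,[-0.02,0.27,0],[0,0,0]]
    - [1,[-0.03,0.36,0],[0,0,0]]
    - [1,[-0.04,0.45,0],[0,0,0]]
    - [1,[-0.05,0.54,0],[0,0,0]]
    - [1,[-0.06,0.63,0],[0,0,0]]
    - [1,[-0.07,0.72,0],[0,0,0]]
    - [1,[-0.08,0.81,0],[0,0,0]]
    - [1,[-0.084,0.9,0],[0,0,0]]
    - [1,[-0.084,0.98,0],[0,0,0]]
    - [1,[-0.084,1,0],[0,0,0]]

```text
t: 21.52
tool_pos: [0.4557, -0.0249, 0.1828]
tool_rot: [-0.121, 3.138, 0.002]
contact_force: [0.1, -0.3, -0.3]
opening: -0.0004
grip_force: 0.0
```

Request:
jog_arm:
  deltas:
    - [1,[0,0.08,0],[0,0,0]]
    - [1,[0,0.16,0],[0,0,0]]
    - [1,[0,0.203,-0.08],[0,0,0]]
    - [1,[0,0.203,-0.16],[0,0,0]]
    - [1,[0,0.203,-0.24],[0,0,0]]
    - [1,[0,0.203,-0.32],[0,0,0]]
    - [1,[0,0.203,-0.33],[0,0,0]]
    - [1,[0,0.203,-0.33],[0,0,0]]
    - [1,[0,0.203,-0.33],[0,0,0]]

```text
t: 22.27
tool_pos: [0.4572, 0.0524, 0.052]
tool_rot: [-0.114, 3.138, -0.0]
contact_force: [-0.5, 0.6, 0.6]
opening: -0.0001
grip_force: 0.0
```

```bash
python3 - <<'E'
from m import *
o=ctrl.get_obs();print(o['t'],o['tool_pos'],o['tool_rot'],o['opening'],o['contact_force'])
c=snap('top');s=snap('side')
H,S,V=cv2.split(cv2.cvtColor(c,cv2.COLOR_RGB2HSV))
oj=((S>150)&(V>130)).astype(np.uint8);print('scr',rect('top',oj,(385,190,425,272),.03))
print('mat',rect('top',((S<60)&(V>80)).astype(np.uint8),(375,190,435,280),.004))
cv2.imwrite('pics/sc7.png',np.hstack([cv2.resize(c[150:270,200:440,::-1],(440,220),interpolation=cv2.INTER_CUBIC),cv2.resize(s[160:280,180:370,::-1],(350,220),interpolation=cv2.INTER_CUBIC)]))
E
```

```text
22.2667 [0.45719494 0.05238075 0.05199221] [-1.13717215e-01  3.13801641e+00 -3.90826616e-04] -5.549170624611831e-05 [-0.4878996   0.59071534  0.55664935]
scr [(array([ 490.9, -431.8]), array([135.4,  38.4]), 4.4)]
mat [(array([ 489.6, -428.4]), array([128.9, 220.6]), 87.1)]
```

View pics/sc7.png

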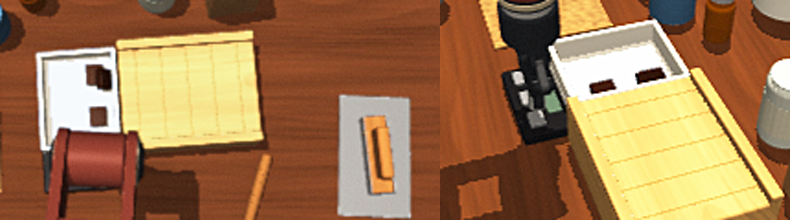

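The block is clear, the chocolate is all in the dish, and the scraper stands on its mat at (380,152). Pressing hold.

Request:
jog_arm:
  deltas:
    - [1,[0,0,-0.02],[0,0,0]]
    - [1,[0,0,-0.04],[0,0,0]]
    - [1,[0,0,-0.055],[0,0,0]]
    - [1,[0,0,-0.066],[0,0,0]]
    - [1,[0,0,-0.066],[0,0,0]]
    - [1,[0,0,-0.066],[0,0,0]]
    - [1,[0,0,-0.066],[0,0,0]]
    - [1,[0,0,-0.066],[0,0,0]]

```text
t: 23.03
tool_pos: [0.4568, 0.0527, 0.0258]
tool_rot: [0.115, -3.139, 0.001]
contact_force: [-4.5, 0.5, 13.2]
opening: -0.0
grip_force: 6.3
```

Request:
jog_arm:
  deltas:
    - [1,[0,0,0.09],[0,0,0]]
    - [1,[0,0,0.18],[0,0,0]]
    - [1,[0,0,0.27],[0,0,0]]
    - [0.2,[0.06,0.06,0.32],[0,0,0]]
    - [0.2,[0.12,0.12,0.32],[0,0,0]]
    - [0.2,[0.18,0.18,0.32],[0,0,0]]
    - [0.2,[0.24,0.24,0.32],[0,0,0]]
    - [0.2,[0.3,0.29,0.32],[0,0,0]]
    - [0.2,[0.315,0.2985,0.3],[0,0,0]]
    - [0.2,[0.315,0.2985,0.24],[0,0,0]]
    - [0.2,[0.315,0.2985,0.18],[0,0,0]]
    - [0.2,[0.315,0.2985,0.18],[0,0,0]]

```text
t: 24.03
tool_pos: [0.5776, 0.1712, 0.0894]
tool_rot: [0.114, -3.128, 0.003]
contact_force: [-2.4, -0.6, -0.7]
opening: 0.034
grip_force: 0.0
```

Request:
jog_arm:
  deltas:
    - [0.2,[0,0,0],[0,0,0]]
    - [0.2,[0,0,-0.04],[0,0,0]]
    - [0.2,[0,0,-0.08],[0,0,0]]
    - [0.2,[0,0,-0.11],[0,0,0]]
    - [0.2,[0,0,-0.134],[0,0,0]]
    - [0.2,[0,0,-0.134],[0,0,0]]
    - [0.2,[0,0,-0.134],[0,0,0]]
    - [1,[0,0,-0.134],[0,0,0]]
    - [1,[0,0,-0.134],[0,0,0]]
    - [1,[0,0,-0.134],[0,0,0]]
    - [1,[0,0,-0.134],[0,0,0]]
    - [1,[0,0,-0.134],[0,0,0]]
  squeeze: 115

```text
t: 25.03
tool_pos: [0.5831, 0.1725, 0.0443]
tool_rot: [-0.114, 3.138, 0.001]
contact_force: [-2.3, 0.5, 5.7]
opening: 0.0058
grip_force: 113.0
```

Request:
jog_arm:
  deltas:
    - [1,[0,0,0.015],[0,0,0]]
    - [1,[0,0,0.035],[0,0,0]]
    - [1,[0,0,0.06],[0,0,0]]
    - [1,[0,0,0.08],[0,0,0]]
    - [1,[0,0,0.1],[0,0,0]]
    - [1,[0,0,0.1],[0,0,0]]
    - [1,[0,0,0.1],[0,0,0]]

```text
t: 25.62
tool_pos: [0.5828, 0.1723, 0.0837]
tool_rot: [-0.114, 3.138, 0.0]
contact_force: [-0.2, 0.2, -6.7]
opening: 0.0054
grip_force: 112.6
```

```bash
python3 - <<'E'
from m import *
c=cv2.imread('pics/t_94.png')[:,:,::-1]
H,S,V=cv2.split(cv2.cvtColor(np.ascontiguousarray(c),cv2.COLOR_RGB2HSV))
print('pad',rect('top',((H>8)&(H<25)&(S>90)&(V>150)).astype(np.uint8),(140,180,215,265),.006))
o=ctrl.get_obs();print(o['tool_pos'],o['opening'],o['contact_force'],o['grip_force'])
E
```

```text
pad [(array([519.9, 338.7]), array([202.9, 167.4]), 3.1)]
[0.58275734 0.17226457 0.08367294] 0.005374850141786445 [-0.22980615  0.24810613 -6.72023667] 112.59056210517883
```

Request:
jog_arm:
  deltas:
    - [1,[-0.01,0.025,0],[0,0,0]]
    - [1,[-0.025,0.075,0],[0,0,0]]
    - [1,[-0.045,0.14,0],[0,0,0]]
    - [1,[-0.065,0.21,0],[0,0,0]]
    - [1,[-0.085,0.28,0],[0,0,0]]
    - [1,[-0.105,0.35,0],[0,0,0]]
    - [1,[-0.125,0.42,0],[0,0,0]]
    - [1,[-0.145,0.49,0],[0,0,0]]
    - [1,[-0.16,0.54,0],[0,0,0]]
    - [1,[-0.166,0.57,0],[0,0,0]]
    - [1,[-0.166,0.579,0],[0,0,0]]
    - [1,[-0.166,0.579,0],[0,0,0]]

```text
t: 26.62
tool_pos: [0.5154, 0.4042, 0.0822]
tool_rot: [0.117, -3.139, 0.001]
contact_force: [-0.4, -0.2, -7.8]
opening: 0.006
grip_force: 112.7
```

```bash
python3 - <<'E'
from m import *
o=ctrl.get_obs();print(o['t'],o['tool_pos'],o['tool_rot'],o['opening'],o['contact_force'])
c=snap('top');s=snap('side')
cv2.imwrite('pics/sc8.png',np.hstack([cv2.resize(c[150:270,130:290,::-1],(440,330),interpolation=cv2.INTER_CUBIC),cv2.resize(s[70:230,160:330,::-1],(350,330),interpolation=cv2.INTER_CUBIC)]))
E
```

```text
26.6167 [0.51542353 0.40422556 0.08217694] [ 1.16681160e-01 -3.13914113e+00  1.19370226e-03] 0.006012060816584955 [-0.38419617 -0.24495259 -7.80309084]
```

View pics/sc8.png

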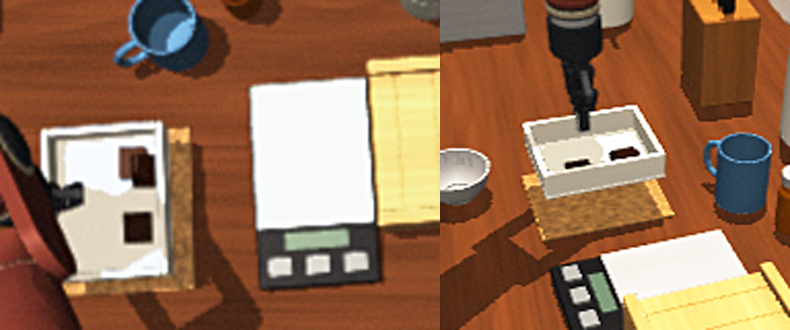

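The dish hangs level above the pad with its chocolate inside. Lowering and releasing.

Request:
jog_arm:
  deltas:
    - [1,[0,0,-0.02],[0,0,0]]
    - [1,[0,0,-0.05],[0,0,0]]
    - [1,[0,0,-0.085],[0,0,0]]
    - [1,[0,0,-0.115],[0,0,0]]
    - [1,[0,0,-0.135],[0,0,0]]
    - [1,[0,0,-0.147],[0,0,0]]
    - [1,[0,0,-0.154],[0,0,0]]
    - [1,[0,0,-0.154],[0,0,0]]
    - [1,[0,0,-0.154],[0,0,0]]
    - [1,[0,0,-0.154],[0,0,0]]

```text
t: 27.55
tool_pos: [0.5156, 0.4035, 0.0223]
tool_rot: [0.114, -3.138, 0.002]
contact_force: [-5.1, -2.2, 2.1]
opening: 0.006
grip_force: 114.5
```

Request:
jog_arm:
  deltas:
    - [0.6,[0,0,0],[0,0,0]]
    - [0.2,[0,0,0],[0,0,0]]
    - [0.2,[0,0,0],[0,0,0]]
    - [0.2,[0,0,0],[0,0,0]]
    - [0.2,[0,0,0.05],[0,0,0]]
    - [0.2,[0,0,0.13],[0,0,0]]
    - [0.2,[0,0,0.22],[0,0,0]]
    - [0.2,[0,0,0.3],[0,0,0]]
    - [0.2,[0,0,0.3],[0,0,0]]

```text
t: 28.3
tool_pos: [0.5203, 0.4065, 0.1511]
tool_rot: [-0.114, 3.126, 0.012]
contact_force: [0.3, 0.7, 1.1]
opening: 0.0345
grip_force: 0.0
```

Request:
jog_arm:
  deltas:
    - [1,[-0.02,-0.08,0],[0,0,0]]
    - [1,[-0.04,-0.17,0],[0,0,0]]
    - [1,[-0.07,-0.26,0],[0,0,0]]
    - [1,[-0.09,-0.35,0],[0,0,0]]
    - [1,[-0.11,-0.44,0],[0,0,0]]
    - [1,[-0.14,-0.53,0],[0,0,0]]
    - [1,[-0.16,-0.62,0],[0,0,0]]
    - [1,[-0.166,-0.646,-0.07],[0,0,0]]
    - [1,[-0.166,-0.646,-0.15],[0,0,0]]
    - [1,[-0.166,-0.646,-0.227],[0,0,0]]
    - [1,[-0.166,-0.646,-0.227],[0,0,0]]
    - [1,[-0.166,-0.646,-0.227],[0,0,0]]

```text
t: 29.3
tool_pos: [0.4481, 0.1451, 0.0492]
tool_rot: [0.114, -3.136, 0.001]
contact_force: [0.6, 0.2, 1.1]
opening: 0.0
grip_force: 0.0
```

```bash
python3 - <<'E'
from m import *
o=ctrl.get_obs();print(o['t'],o['tool_pos'],o['tool_rot'],o['opening'],o['contact_force'])
c=snap('top');s=snap('side')
H,S,V=cv2.split(cv2.cvtColor(c,cv2.COLOR_RGB2HSV))
m=((S<70)&(V>110)).astype(np.uint8)
print('dish',rect('top',m,(130,170,210,265),.048))
oj=((S>150)&(V>130)).astype(np.uint8);print('scr',rect('top',oj,(385,190,425,272),.03))
cv2.imwrite('pics/sc9.png',np.hstack([cv2.resize(c[150:270,130:290,::-1],(440,330),interpolation=cv2.INTER_CUBIC),cv2.resize(s[90:250,130:300,::-1],(350,330),interpolation=cv2.INTER_CUBIC)]))
E
```

```text
29.3 [0.44807207 0.14507164 0.04915522] [ 1.14260872e-01 -3.13583290e+00  9.03037169e-04] 2.085446490027557e-05 [0.58620054 0.16946549 1.10836705]
dish [(array([518.5, 333.6]), array([181. , 145.7]), 2.6)]
scr [(array([ 490.9, -432.2]), array([135.4,  37.9]), 4.9)]
```

View pics/sc9.png

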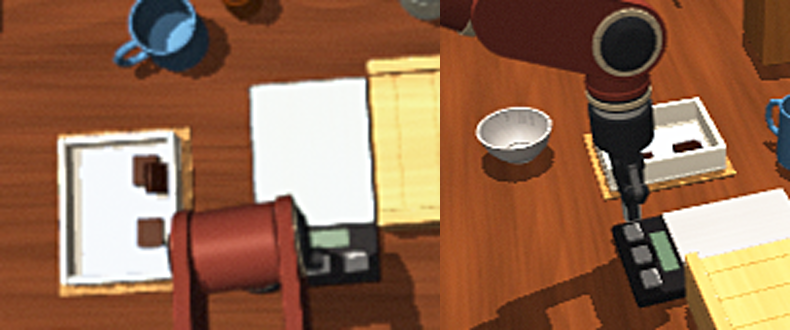

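The dish is centred on its pad with all 3 chunks, the scraper stands on its mat, and the fingers are over the left key. I'll press it, then lift clear.

Request:
jog_arm:
  deltas:
    - [1,[0,0,-0.02],[0,0,0]]
    - [1,[0,0,-0.04],[0,0,0]]
    - [1,[0,0,-0.055],[0,0,0]]
    - [1,[0,0,-0.066],[0,0,0]]
    - [1,[0,0,-0.066],[0,0,0]]
    - [1,[0,0,-0.066],[0,0,0]]
    - [1,[0,0,-0.066],[0,0,0]]
    - [1,[0,0,-0.066],[0,0,0]]

```text
t: 30.07
tool_pos: [0.4504, 0.1457, 0.0259]
tool_rot: [-0.115, 3.139, 0.0]
contact_force: [-3.5, -1.1, 11.7]
opening: -0.0003
grip_force: 6.3
```

Request:
jog_arm:
  deltas:
    - [1,[0,0,0.08],[0,0,0]]
    - [1,[0,0,0.16],[0,0,0]]
    - [1,[0,0,0.24],[0,0,0]]
    - [1,[0,0,0.32],[0,0,0]]
    - [1,[0,0,0.32],[0,0,0]]
    - [1,[0,0,0.32],[0,0,0]]
    - [1,[0,0,0.32],[0,0,0]]
    - [1,[0,0,0.32],[0,0,0]]

```text
t: 30.73
tool_pos: [0.4481, 0.1452, 0.1497]
tool_rot: [0.114, -3.136, 0.001]
contact_force: [0.4, -0.1, -0.2]
opening: -0.0001
grip_force: 0.0
```

```bash
python3 - <<'E'
from m import *
c=snap('top');H,S,V=cv2.split(cv2.cvtColor(c,cv2.COLOR_RGB2HSV))
oj=((S>150)&(V>130)).astype(np.uint8);print('scr',rect('top',oj,(385,190,425,272),.03))
print('dish',rect('top',((S<70)&(V>110)).astype(np.uint8),(130,170,210,265),.048))
print('ch',rect('top',(V<110).astype(np.uint8),(160,200,192,250),.015,many=True,minA=15))
print(ctrl.finish_job())
E
```

```text
scr [(array([ 490.8, -431.8]), array([135.1,  38.4]), 4.4)]
dish [(array([518.5, 333.7]), array([181. , 145.7]), 2.6)]
ch [(array([560.8, 305.3]), array([45.4, 37.3]), 1.8), (array([486.8, 292.7]), array([90.6, 23.6]), 1.8)]
the job is handed in; nothing more can be done
None
```

I did every step in order and handed the job in at about 31 s of robot time: all 3 chocolate pieces are in the dish on its cork pad, the scraper stands on its mat and the scale is switched off; the hand-in returned no verdict.

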